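Seat the tube carrier on the bead separator and hold the cam lever at full lift

TASK

Capture the magnetic beads: take the tube carrier by its blue bar and set it gently, fully down, on the two locating pegs of the separator (either way round) and let go of it. Then swing the separator's red-handled cam lever up to the point where the cams lift the magnets highest, lever arm upright, and finish while still holding it there with the fingers, because a spring pulls the lever back as soon as it is let go. Keep the tubes upright and leave the other things on the bench where they are.

Things in the scene. Friction and masses are not known exactly. Their poses are not given: they have to be found in the camera images.
- carrier_grip (a point): Centre of the blue grip bar of the loose tube carrier, a white frame of 66 (x) x 148 (y) x 138 mm, about 0.3 kg, with six red-capped tubes in two rows. The bar is 12 mm wide (x), 108 long (y), 16 high; its centre is 130 mm above the carrier's underside, on its middle axis. Grasp it across x from above; the tube caps end 36 mm below this point. Axes: x across the bar, y along it, z up.
- carrier_foot (a point): Centre of the carrier's underside, same axes. The foot plate is 6 mm thick with two round 11 mm holes at x = 0, y = -62 and +62 mm, and a 14 x 92 mm slot in the middle for the magnets. Fully seated, this point lies on point stand_seat, with the carrier's y along the stand's y, either way round.
- stand_seat (a point): Centre of the top of the separator's aluminium deck, 76 mm above the worktop; the carrier's underside must rest here. The separator is a heavy, fixed open frame, 84 (x) x 164 (y) mm; x points to its back, y along it, z up. Two steel pegs stand on the deck at x = 0, y = -62 and +62 mm: 8 mm thick, 18 mm high, the upper 8 mm tapered; the carrier comes onto them from above.
- lever_axis (a point): Point on the cam lever's level turning axis, in the middle plane of the red handle: 128 mm to the -y side of the stand's middle, 30 mm above the worktop. Axes as the stand's: the lever turns about y.
- lever_grip (a point): Middle of the cam lever's red handle, a round rod 17 mm thick, 56 mm long, along the stand's y, 85 mm from lever_axis; the dark flat arm joins its +y end. Lever down: 82 mm to the -x side of the axis, 52 mm above the worktop; upright: straight over the axis, 115 mm above the worktop. Pinch it from above across x: it does not spin on the arm but turns between the fingers as the lever swings.
- cam_lever (a joint): Angle of the cam lever, rad. 0: down at its stop, pointing to the stand's -x (towards the robot), 15 degrees above level; grows as the handle goes up and over to +x. Magnets are lifted highest (19 mm) at 1.31, lever arm upright; farther on (stop at 2.2) they sink again. A return spring pulls it back to 0, with about 1 N at the handle when down, 3 N when upright.
- magnet_top (a point): Centre of the top of the steel magnet bar, 8 x 84 mm, that the cams lift through the deck's slot and between the rows of tubes; about 1 mm below the deck face with the lever down, 18 mm above it at full lift.
- tip_box_1: Bystander: blue pipette-tip box with its lid open, 92 x 124 x 82 mm, to the right of the separator; origin under its centre.
- tube_rack: Bystander: orange tube rack with three tubes, 86 x 168 x 50 mm (tubes to 91 mm), to the back left; origin under its centre.
- green_bottle: Bystander: bottle with a green cap, 46 x 46 x 92 mm, behind the separator; origin under its centre.
- wash_bottle: Bystander: wash bottle with a red cap and a bent spout, 70 x 111 x 225 mm, behind the separator; origin under its centre.
- dark_bottle: Bystander: dark bottle with a dark cap, 42 x 41 x 104 mm, behind the separator; origin under its centre.

How it is judged:
By the outcome, as a careful person would: the job done as asked, in the order asked, and still so for the second after the job is handed in, while the arm keeps its last pose, push and grip.
It also fails if it takes over 58 s, if anything falls off the work surface, if the arm or the gripper's body presses on something with over 40 N, if the wrist force passes 120 N, or if a joint passes its speed limit or range.

ROBOT

A 7-joint arm with a two-finger parallel gripper is mounted at the origin on a cart in front of the work surface, level with it; the furniture and walls round the work are solid. World frame = base frame: x ahead of the robot, y to its left, z up, the work surface at z = 0. Lengths are in m, angles in rad, forces in N, time in s.
With the tool pointing down it reaches from about 0.425 to 0.95 m from the base axis. Payload 4.7 kg.
Tool frame: the origin (TCP) lies between the finger pads; the fingertips stand 25 mm ahead of it and the grasp point (between the pads) lies 6 mm ahead of it; z points along the fingers, y is the line along which they close (so a half turn about z gives the same grasp; the last joint's range is limited). The gripper opens to 85 mm and grips with 20 to 120 N. Pads are 22 mm wide; open, the fingers measure 114 mm over their backs; the gripper's body (76 mm by 85 mm) begins 54 mm behind the grasp point. The pads swing forward as they close: fully open they stand 13 mm farther back than shut.
Start: joints at [1.238, 0.469, -0.049, 1.532, 0.024, 1.141, -0.082], TCP at [0.202, -0.644, 0.256] pointing down, gripper open.
Joint ranges: [-2.59, 2.59], [-0.33, 1.99], [-1.39, 1.29], [0.1, 2.45], [-1.04, 4.18], [0.21, 1.99], [-2.66, 2.66]. Speed limits (rad/s): [2.57, 2.57, 3.14, 3.14, 3.14, 3.14, 3.14].

INTERFACE

Orientations are given as a 3x3 rotation matrix whose columns are the frame's x, y, z axes.
In Python, from rig import * gives the robot as it stands. Calls block until the motion is done:
- movep(position, orientation): joint-space move of the TCP to a pose.
- move_l(position, attitude=None, feed=0.15, until_force=None): straight line of the TCP; attitude=None keeps the orientation; feed is the mean speed in m/s. With until_force (N) it stops when the force on the tool has changed by that much, and returns True; else False.
- move_joints(angles): joint-space move.
- command_gripper(opening, newtons=None): finger opening in m; newtons is the grip in N (None keeps the last); returns when the fingers have stopped.
- sleep(seconds).
- inverse_kinematics(position, orientation): joint angles nearest the present ones, or None.
- sense(): the state.
- camera(name): name is "scene" or "top" or "wrist"; returns (picture, depth): 384x512x3 uint8, red, green, blue; 384x512 float32, m along the optical axis (not along the pixel's ray), 0 where there is no reading.
- camera_params(name): a dict with "K" (3x3 intrinsics, pixels), "position" and "rotation" of the camera in the world; the wrist camera has in their place "tool_from_camera" (4x4, takes a point from camera to tool coordinates, whose origin is the TCP and whose axes are the flange's). Camera axes: x right, y down, z forward; pixel columns grow to the right and rows downward; lengths in m; the calibration is good to about 2 mm. A picture is of the moment at which its call begins: read the wrist's pose just before it. camera_params takes no time and is no camera call.
A pose or a line that the arm cannot do raises Unreachable and nothing moves.
- finish_job(): hands the job in; it is judged then, once.
The state is a dict: "time_s": time; "joint_pos": joint angles; "qd": joint speeds; "joint_efforts": joint torques, N m; "position": TCP position; "tcp_rot": TCP orientation; "wrist_force": force on the tool from outside, world axes, zero at the start; "ft_torque": the same for the moment, N m; "finger_gap": finger opening in m; "gripper_force": force on a finger pad.
Only numpy, scipy, OpenCV 4.12 (cv2) and the standard library are available. Lean on these libraries where they do the work, as an engineer would, in place of code of your own. Each camera call takes 0.05 s, during which the arm holds its last target. There are 200 camera calls.

## Working session

There is one attempt and no reset: what is moved stays moved. The work goes in short steps, each a Python script; the robot and the scene stay as the last script left them, time stands still between calls to the robot, and variables do not carry over. Pictures are saved under pics/ and viewed, at most 10 in all, crops included, and the job is handed in when it is done.

```bash
mkdir -p pics
cat > h.py <<'E'
from rig import *
import numpy as np, cv2
def shot(name):
    s=sense(); p,d=camera(name); c=camera_params(name); K=np.array(c["K"])
    if name=="wrist":
        T=np.array(c["tool_from_camera"]); R=np.array(s["tcp_rot"]); 
        pos=R@T[:3,3]+np.array(s["position"]); Rot=R@T[:3,:3]
    else: pos=np.array(c["position"]); Rot=np.array(c["rotation"])
    return p,d,K,pos,Rot
def cloud(d,K,pos,Rot):
    v,u=np.mgrid[:d.shape[0],:d.shape[1]]
    P=np.stack([(u-K[0,2])/K[0,0]*d,(v-K[1,2])/K[1,1]*d,d],-1)
    return P@Rot.T+pos
def save(n,p): cv2.imwrite("pics/"+n,cv2.cvtColor(p,cv2.COLOR_RGB2BGR))
E
python3 - <<'E'
from h import *
a=shot("top"); b=shot("scene")
np.savez("s.npz",tp=a[0],td=a[1],sp=b[0],sd=b[1])
save("top.png",a[0]); save("scene.png",b[0])
for s in(a,b): print(s[2],s[3],s[4])
print(sense())
E
```

```text
[[468.47141186   0.         256.56992101]
 [  0.         468.47141186 206.82804042]
 [  0.           0.           1.        ]] [0.5062673  0.06060657 1.63551168] [[ 0.02913896 -0.99752641  0.0639686 ]
 [-0.99956229 -0.0287514   0.00697096]
 [-0.00511453 -0.06414373 -0.99792756]]
[[405.36355875   0.         261.53432622]
 [  0.         405.36355875 191.05004231]
 [  0.           0.           1.        ]] [-0.21399714  0.57915875  0.8037933 ] [[-0.5393381  -0.4823427   0.69026077]
 [-0.84203245  0.31843387 -0.43540925]
 [-0.00978594 -0.81605477 -0.57789173]]
{'time_s': 0.1, 'joint_pos': array([ 1.23809684,  0.46937065, -0.04862199,  1.53355291,  0.02410527,
        1.14098099, -0.08229011]), 'qd': array([ 2.11361535e-04, -2.49316240e-04, -8.19730734e-04, -3.12191636e-03,
       -3.72355797e-05, -9.47774579e-04, -2.92455990e-05]), 'joint_efforts': array([ 7.03521073e-04, -5.11512852e+01, -4.68720146e-02, -2.38390124e+01,
        1.07830024e-02,  4.39783573e-03, -3.98016020e-07]), 'position': array([ 0.20181496, -0.64363557,  0.25536887]), 'tcp_rot': array([[ 9.54187381e-01,  2.99209163e-01, -5.64850435e-04],
       [ 2.99209691e-01, -9.54185988e-01,  1.63107968e-03],
       [-5.09383842e-05, -1.72536437e-03, -9.99998510e-01]]), 'wrist_force': array([ 0.52352288, -0.21013933,  0.2566762 ]), 'ft_torque': array([-0.01025805, -0.03018363, -0.02740134]), 'gripper_force': 0.0, 'finger_gap': 0.08557731696708559}
```

View pics/top.png

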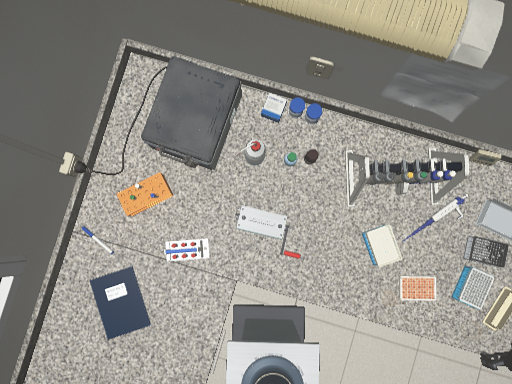

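View pics/scene.png

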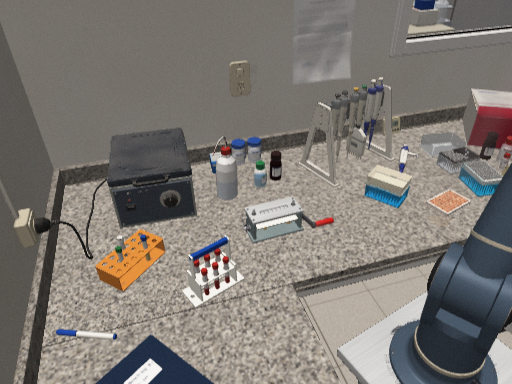

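The top view shows the carrier at about (187,250), the separator deck at (263,222) with its lever handle at (292,254). The scene view agrees: carrier (213,270), separator (274,218), handle (323,222).

Run:
```python
from h import *
z=np.load("s.npz"); c=camera_params("top"); K=np.array(c["K"]);pos=np.array(c["position"]);R=np.array(c["rotation"])
def ray(u,v,h):
    d=R@np.array([(u-K[0,2])/K[0,0],(v-K[1,2])/K[1,1],1]); return pos+d*(h-pos[2])/d[2]
hsv=cv2.cvtColor(z["tp"],cv2.COLOR_RGB2HSV); P=cloud(z["td"],K,pos,R)
def m(lo,hi,box):
    k=cv2.inRange(hsv,lo,hi); o=np.zeros_like(k); x0,y0,x1,y1=box; o[y0:y1,x0:x1]=k[y0:y1,x0:x1]; return o
def rep(n,k,h):
    r=cv2.minAreaRect(cv2.findNonZero(k)); b=np.array([ray(*q,h)[:2] for q in cv2.boxPoints(r)])
    zz=P[k>0][:,2]
    e0=b[1]-b[0];e1=b[2]-b[1]; e=e0 if np.linalg.norm(e0)>np.linalg.norm(e1) else e1
    print(n,(k>0).sum(),r,"centre",b.mean(0).round(4),"len",np.linalg.norm(e0).round(3),np.linalg.norm(e1).round(3),"ang",np.degrees(np.arctan2(e[1],e[0])).round(1),"z",np.percentile(zz,[5,50,95]).round(3))
rep("bar",m((100,120,40),(125,255,255),(160,235,212,265)),.138)
rep("handle",m((0,150,80),(8,255,255),(280,245,305,265)),.052)
k=((P[...,2]>.06)&(P[...,2]<.09)).astype(np.uint8)*255
o=np.zeros_like(k);o[195:245,228:295]=k[195:245,228:295]
rep("deck",o,.076)
```

```text
bar 79 ((180.99862670898438, 250.4737548828125), (2.5228238105773926, 30.1162109375), 86.98721313476562) centre [0.456  0.3077] len 0.096 0.008 ang -85.3 z [0.134 0.139 0.143]
handle 56 ((291.7059020996094, 254.17648315429688), (15.522278785705566, 3.395498752593994), 14.03624439239502) centre [ 0.4516 -0.0511] len 0.011 0.052 ang -102.3 z [0.052 0.059 0.063]
deck 1042 ((261.43560791015625, 221.2703857421875), (46.83367156982422, 22.837783813476562), 13.392498016357422) centre [0.5586 0.054 ] len 0.076 0.156 ang -101.8 z [0.07  0.076 0.082]
```

```bash
cat >> h.py <<'E'
def Rt(yaw,flip=False):
    s=-1 if flip else 1; c,n=np.cos(yaw),np.sin(yaw)
    return np.array([[-n*s,c*s,0],[c*s,n*s,0],[0,0,-1.]])
E
python3 - <<'E'
from h import *
print(np.array(camera_params("wrist")["tool_from_camera"]).round(3), np.array(camera_params("wrist")["K"]).round(1))
s0=sense()
for f in(0,1):
  for p,y in(((.456,.3,.3),4.7),((.456,.3,.124),4.7),((.557,.054,.3),-11.8),((.557,.054,.2),-11.8),((.45,-.051,.046),-11.8),((.53,-.07,.12),-11.8)):
    q=inverse_kinematics(np.array(p),Rt(np.radians(y),f)); print(f,p,None if q is None else np.round(q,2))
E
```

```text
[[ 0.001 -0.964 -0.266  0.068]
 [ 1.     0.001  0.001  0.001]
 [-0.    -0.266  0.964 -0.118]
 [ 0.     0.     0.     1.   ]] [[345.9   0.  253.3]
 [  0.  345.9 187.1]
 [  0.    0.    1. ]]
0 (0.456, 0.3, 0.3) [ 0.23  0.46 -1.2   1.74  0.45  1.25 -1.  ]
0 (0.456, 0.3, 0.124) [ 0.02  0.59 -0.91  1.93  0.59  0.91 -1.11]
0 (0.557, 0.054, 0.3) [ 0.46  0.35 -0.81  1.72  0.27  1.19 -0.62]
0 (0.557, 0.054, 0.2) [ 0.41  0.44 -0.76  1.84  0.36  1.   -0.7 ]
0 (0.45, -0.051, 0.046) [ 0.41  0.48 -0.48  2.2   0.42  0.55 -0.59]
0 (0.53, -0.07, 0.12) [ 0.5   0.47 -0.57  1.97  0.35  0.79 -0.47]
1 (0.456, 0.3, 0.3) [ 0.22  0.45 -1.17  1.74  0.44  1.24  2.16]
1 (0.456, 0.3, 0.124) [ 0.17  0.74 -1.18  1.92  0.8   1.05  1.86]
1 (0.557, 0.054, 0.3) [ 0.68  0.48 -1.17  1.71  0.46  1.26  2.34]
1 (0.557, 0.054, 0.2) [ 0.66  0.62 -1.17  1.83  0.64  1.13  2.2 ]
1 (0.45, -0.051, 0.046) [ 0.91  0.79 -1.18  2.18  1.    0.9   2.03]
1 (0.53, -0.07, 0.12) [ 0.89  0.73 -1.18  1.95  0.8   1.03  2.27]
```

Run:
```python
from h import *
R0=np.array(sense()["tcp_rot"])
move_l(np.array([.17,-.53,.40]),feed=.3)
q=np.array(sense()["joint_pos"]).copy(); print(q.round(2)); q[0]=-0.05; move_joints(q)
movep(np.array([.53,.03,.36]),Rt(np.radians(-11.8)))
s=sense();print(s["time_s"],s["joint_pos"].round(2),s["position"])
a=shot("wrist"); save("w1.png",a[0]); np.savez("w1.npz",p=a[0],d=a[1],K=a[2],pos=a[3],R=a[4])
movep(np.array([.456,.28,.36]),Rt(np.radians(4.7)))
s=sense();print(s["time_s"],s["joint_pos"].round(2),s["position"])
a=shot("wrist"); save("w2.png",a[0]); np.savez("w2.npz",p=a[0],d=a[1],K=a[2],pos=a[3],R=a[4])
cv2.imwrite("pics/w12.png",cv2.resize(np.vstack([cv2.imread("pics/w1.png"),cv2.imread("pics/w2.png")]),(400,600)))
```

```text
[ 1.24  0.18 -0.06  1.61  0.01  1.35 -0.09]
3.6 [-0.09  0.16 -0.05  1.73  0.01  1.26 -0.35] [0.52980355 0.02926264 0.35989321]
4.6667 [-0.39  0.18 -0.27  1.71  0.05  1.26 -0.6 ] [0.45743143 0.27798466 0.36004546]
```

View pics/w1.png

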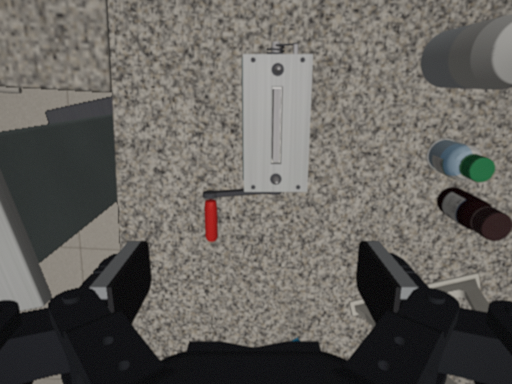

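View pics/w2.png

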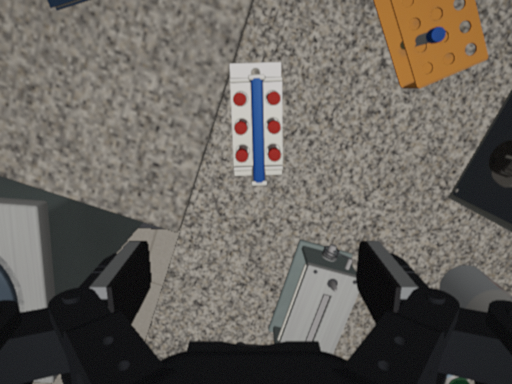

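The first view shows the deck (243–311, 54–192) with pegs at (278,69) and (276,180), and the red handle at (211,220). The second shows the blue bar from (257,79) to (259,182).

```bash
cat >> h.py <<'E'
def ray(z,u,v,h):
    K=z["K"]; d=z["R"]@np.array([(u-K[0,2])/K[0,0],(v-K[1,2])/K[1,1],1]); return (z["pos"]+d*(h-z["pos"][2])/d[2])[:2]
def rect(z,k,h,n=""):
    cs,_=cv2.findContours(k,cv2.RETR_EXTERNAL,cv2.CHAIN_APPROX_NONE); c=max(cs,key=cv2.contourArea)[:,0]
    w=np.array([ray(z,u,v,h) for u,v in c]); 
    (cx,cy),(a,b),_=r=cv2.minAreaRect((w*1000).astype(np.float32)); B=cv2.boxPoints(r)
    e=max(B[1]-B[0],B[2]-B[1],key=np.linalg.norm); e=e*np.sign(e[1])
    print(n,"centre",np.round([cx,cy],1),"size",np.round([a,b],1),"yaw",np.degrees(np.arctan2(-e[0],e[1])).round(2))
    return np.array([cx,cy])/1000,np.arctan2(-e[0],e[1])
def sub(k,x0,y0,x1,y1):
    o=np.zeros_like(k); o[y0:y1,x0:x1]=k[y0:y1,x0:x1]; return o
E
python3 - <<'E'
from h import *
z=np.load("w1.npz"); P=cloud(z["d"],z["K"],z["pos"],z["R"]); hsv=cv2.cvtColor(z["p"],cv2.COLOR_RGB2HSV); g=cv2.cvtColor(z["p"],cv2.COLOR_RGB2GRAY)
k=((P[...,2]>.068)&(P[...,2]<.1)).astype(np.uint8)*255
c,y=rect(z,sub(k,230,40,320,198),.076,"deck depth")
red=cv2.inRange(hsv,(0,150,80),(8,255,255)); rect(z,sub(red,195,190,225,250),.052,"handle")
for n,b in(("pegA",(264,58,292,82)),("pegB",(264,168,292,192))):
    d=sub((g<110).astype(np.uint8)*255,*b); m=cv2.moments(d,True); u,v=m["m10"]/m["m00"],m["m01"]/m["m00"]
    print(n,m["m00"],u,v,ray(z,u,v,.085),"depth top z",P[b[1]:b[3],b[0]:b[2],2].max())
    print(g[int(v)-8:int(v)+9:2,int(u)-9:int(u)+10:2])
z2=np.load("w2.npz"); h2=cv2.cvtColor(z2["p"],cv2.COLOR_RGB2HSV)
bl=cv2.inRange(h2,(100,130,50),(125,255,255)); P2=cloud(z2["d"],z2["K"],z2["pos"],z2["R"])
k=sub(bl,240,60,280,195); print(np.percentile(P2[k>0][:,2],[10,50,90]))
rect(z2,k,.138,"bar")
E
```

```text
deck depth centre [562.6  50.6] size [154.2  76.1] yaw -11.71
handle centre [457.  -54.2] size [56.2 14.5] yaw -13.36
pegA 102.0 277.03921568627453 69.18627450980392 [0.57474694 0.11136766] depth top z 0.4775896215345853
[[172 169 167 169 166 167 168 167 166 166]
 [172 170 167 149 111 103 136 164 169 165]
 [173 170 144  77  75  87  77 117 167 165]
 [172 167  98  71  95 139 109  82 157 166]
 [174 165  82  66  83 136 101  72 151 166]
 [173 166  93  62  63  64  64  79 158 166]
 [172 171 138  71  62  62  68 126 169 166]
 [173 170 165 142 108 105 138 166 170 166]
 [172 169 168 171 167 168 168 169 168 165]]
pegB 78.0 275.1794871794872 178.12820512820514 [ 0.55026187 -0.00690806] depth top z 0.4775896215345853
[[163 164 167 163 162 166 166 165 166 165]
 [164 163 167 164 157 157 166 167 167 164]
 [163 165 165 129  85  81 113 158 167 164]
 [163 164 139  71  75  80  71 111 165 165]
 [164 163 109  68  89  98  86  83 161 165]
 [164 163 119  67  91 109  92  92 162 165]
 [162 165 153  85  88 146 105 136 166 165]
 [162 163 167 149 125 132 145 164 165 165]
 [163 164 165 162 163 164 167 164 166 165]]
[0.13713788 0.13814541 0.13912014]
bar centre [460.9 306.1] size [ 9.7 98.9] yaw 6.22
```

Run:
```python
from h import *
w=np.radians(6.0)
move_l(np.array([.4609,.306,.22]),Rt(w),feed=.2)
a=shot("wrist"); save("w3.png",a[0]); z=dict(p=a[0],d=a[1],K=a[2],pos=a[3],R=a[4]); np.savez("w3.npz",**z)
h=cv2.cvtColor(a[0],cv2.COLOR_RGB2HSV); k=cv2.inRange(h,(100,110,35),(125,255,255)); P=cloud(a[1],*a[2:])
k[~((P[...,2]>.12)&(P[...,2]<.15))]=0
rect(z,k,.138,"bar")
k2=((P[...,2]<.12)&(P[...,2]>.085)).astype(np.uint8)*255
red=cv2.inRange(h,(0,150,60),(8,255,255)); n,l,s,c=cv2.connectedComponentsWithStats(red)
for i in range(1,n):
  if s[i,4]>100: print(s[i],ray(z,*c[i],.094), np.median(P[l==i][:,2]))
```

```text
bar centre [460.7 306.1] size [ 10.8 100.3] yaw 6.19
[215 132  19  20 309] [0.43953453 0.33577166] 0.09427153274097291
[266 132  19  20 296] [0.47555902 0.33964379] 0.09434110866889485
[216 173  19  21 304] [0.44279243 0.30569255] 0.09430677815738109
[266 173  19  20 296] [0.47874717 0.30954828] 0.0943212010925433
[217 211  19  22 306] [0.44603323 0.2754727 ] 0.09412226414069211
[266 211  18  21 304] [0.48206569 0.27943368] 0.09420448389711651
```

View pics/w3.png

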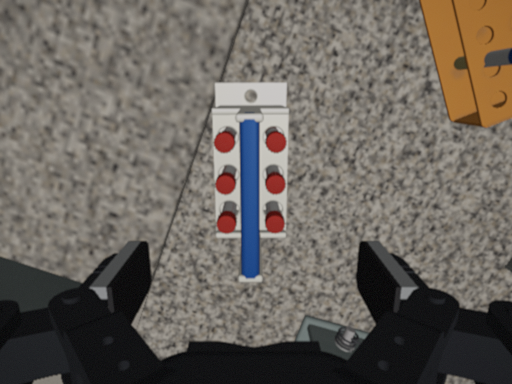

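The bar is at (250,198), straight and central between the fingers, with the caps spread evenly around it. I'm grasping it now.

Run:
```python
from h import *
w=np.radians(6.17); S=np.radians(-11.7)
move_l(np.array([.4608,.3066,.136]),Rt(w),feed=.1)
print(sense()["wrist_force"])
command_gripper(0.0,60); s=sense(); print(s["finger_gap"],s["gripper_force"],s["position"])
move_l(np.array([.4608,.3066,.285]),feed=.1)
s=sense();print(s["finger_gap"],s["wrist_force"],s["ft_torque"])
move_l(np.array([.5628,.0508,.285]),Rt(S),feed=.15)
move_l(np.array([.5628,.0508,.240]),feed=.08)
s=sense();print(s["time_s"],s["position"],s["tcp_rot"].round(3),s["wrist_force"],s["finger_gap"])
a=shot("wrist"); save("w4.png",a[0]); np.savez("w4.npz",p=a[0],d=a[1],K=a[2],pos=a[3],R=a[4])
b=shot("scene")
save("s4.png",cv2.resize(np.hstack([a[0][:,100:420],b[0][100:350,150:400][:,:,:] if 0 else cv2.resize(b[0][130:290,200:360],(384,384))]),None,fx=1,fy=1))
```

```text
[-0.5713742   0.8824545   0.18235875]
0.010968214091616087 59.366008043289185 [0.46054269 0.30661942 0.13609218]
0.010821431791544952 [-0.6282983   0.21258779 -3.80804368] [ 0.02094396 -0.00535686  0.00243395]
11.6167 [0.56312295 0.05086576 0.24022424] [[ 0.203  0.979  0.001]
 [ 0.979 -0.203  0.   ]
 [ 0.     0.001 -1.   ]] [ 0.78035035 -0.6214633  -3.29005172] 0.011059358629949079
```

View pics/s4.png

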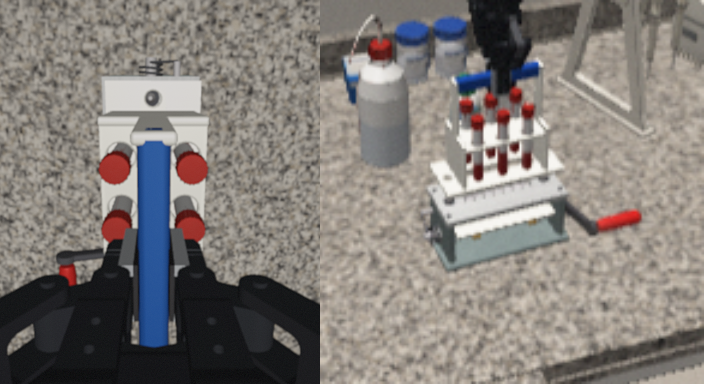

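The carrier hangs upright over the deck, and the peg shows through its hole near (152,97). I'm lowering it with a force stop.

Run:
```python
from h import *
for zt in(.222,.208):
    s=sense(); p=s["position"]
    f=move_l(np.array([.5628,.0508,zt]),feed=.03,until_force=8); s=sense(); print(f,s["position"],s["wrist_force"].round(2),s["ft_torque"].round(3),s["time_s"])
    if f: break
```

```text
False [0.56289849 0.0508248  0.22202233] [ 0.15 -0.1  -1.74] [-0.006  0.027  0.093] 12.4667
True [0.5626613 0.0509477 0.2119896] [-0.94  0.39  4.51] [-0.013  0.12   0.006] 12.8583
```

```bash
cat >> h.py <<'E'
S=np.radians(-11.7); seat=np.array([.5628,.0508]); M=np.array([[np.cos(S),-np.sin(S)],[np.sin(S),np.cos(S)]])
LEAN=np.radians(12)
def Rl():
    c,s=np.cos(LEAN),np.sin(LEAN)   # back of tool leans to stand -y
    A=np.array([[0,1,0],[c,0,s],[s,0,-c]]); Q=np.eye(3); Q[:2,:2]=M; return Q@A
def lever_tcp(th,dr=0.,yo=-.138):
    ph=np.radians(15)+th; r=.085+dr
    xy=seat+M@np.array([-r*np.cos(ph),yo]); g=np.array([*xy,.03+r*np.sin(ph)])
    return g-.006*Rl()[:,2]
E
python3 - <<'E'
from h import *
command_gripper(.045); p=sense()["position"]
move_l(p+[0,0,.12],feed=.12)
a=shot("top"); save("t5.png",a[0])
z=dict(K=a[2],pos=a[3],R=a[4]); P=cloud(a[1],*a[2:]); 
q=[inverse_kinematics(lever_tcp(t),Rl()) for t in(0,.4,.8,1.31)]
for x in q: print(None if x is None else x.round(2))
L=lever_tcp(0)
movep(np.array([L[0]+.01,L[1]-.03,.28]),Rt(S))
s=sense();print(s["time_s"],s["wrist_force"])
a=shot("wrist"); save("w5.png",a[0]); z=dict(K=a[2],pos=a[3],R=a[4])
h=cv2.cvtColor(a[0],cv2.COLOR_RGB2HSV); red=cv2.inRange(h,(0,150,80),(8,255,255)); P=cloud(a[1],*a[2:]); red[P[...,2]>.08]=0
rect(z,red,.056,"handle"); print("pred",seat+M@np.array([-.082,-.128]), "z",np.percentile(P[red>0][:,2],[10,50,95]))
E
```

```text
[ 0.26  0.43 -0.09  2.2  -0.34  0.53  0.27]
[ 0.25  0.39 -0.08  2.15 -0.31  0.62  0.23]
[ 0.25  0.39 -0.07  2.08 -0.29  0.69  0.2 ]
[ 0.25  0.43 -0.07  1.98 -0.27  0.75  0.17]
15.25 [ 1.10453562 -0.18249113 -0.32209483]
handle centre [456.9 -53.7] size [53.7 14.7] yaw -12.1
pred [ 0.45654696 -0.05791196] z [0.05677125 0.05909939 0.06094111]
```

View pics/w5.png

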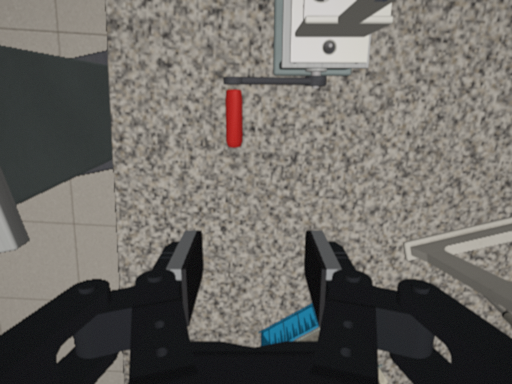

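The carrier's foot sits over the peg at (329,46), and the handle is at (234,118), within a few mm of the prediction. Next I pinch it and swing the lever.

Run:
```python
from h import *
yo=-.135
L=lever_tcp(0,yo=yo)
command_gripper(.05)
movep(L+[0,0,.09],Rl()); move_l(L,feed=.08)
print(sense()["wrist_force"].round(2))
command_gripper(0.0,45); s=sense(); print(s["finger_gap"],s["gripper_force"],s["wrist_force"].round(2))
for t in np.linspace(0,1.31,9)[1:]:
    move_l(lever_tcp(t,yo=yo),feed=.05); s=sense(); f=s["wrist_force"]
    print(t.round(2),s["position"].round(4),(lever_tcp(t,yo=yo)-s["position"]).round(4),"F stand",(M.T@f[:2]).round(1),f[2].round(1),s["finger_gap"].round(4),s["time_s"])
    if np.linalg.norm(f)>35: print("stop"); break
a=shot("wrist"); save("w6.png",a[0]); b=shot("scene"); c=shot("top")
save("s6.png",np.hstack([a[0][:,100:420],cv2.resize(b[0][130:290,200:360],(384,384))])); np.savez("s6.npz",sp=b[0],sd=b[1],tp=c[0],td=c[1])
```

```text
[ 0.79 -0.26 -0.05]
0.015466600187603954 43.69053868227638 [-5.08 -0.32  5.68]Traceback (most recent call last):
  File "<stdin>", line 10, in <module>
AttributeError: 'float' object has no attribute 'round'
```

Run:
```python
from h import *
yo=-.135
for t in np.linspace(0,1.31,9)[1:]:
    move_l(lever_tcp(t,yo=yo),feed=.05); s=sense(); f=s["wrist_force"]
    print(round(t,2),(lever_tcp(t,yo=yo)-s["position"]).round(4),"F stand",(M.T@f[:2]).round(1),round(f[2],1),round(s["finger_gap"],4),round(s["time_s"],1))
    if np.linalg.norm(f)>35: print("stop"); break
a=shot("wrist"); b=shot("scene"); c=shot("top")
save("s6.png",np.hstack([a[0][:,100:420],cv2.resize(b[0][130:290,200:360],(384,384))])); np.savez("s6.npz",sp=b[0],sd=b[1],tp=c[0],td=c[1])
```

```text
0.16 [ 0.0031 -0.0006  0.0006] F stand [-6.6  0. ] -3.2 0.0156 18.5
0.33 [ 0.0043 -0.0008  0.0008] F stand [-8.2 -0.6] -1.7 0.0154 18.9
0.49 [ 0.0061 -0.0012  0.001 ] F stand [-12.9  -1.9] 2.5 0.0154 19.3
0.66 [ 0.0085 -0.0017  0.0012] F stand [-18.1  -3.3] 9.4 0.0155 19.8
0.82 [ 0.0109 -0.0021  0.0006] F stand [-25.7  -5.3] 21.2 0.0156 20.2
0.98 [ 0.0062 -0.0012 -0.0019] F stand [-21.2  -4.1] 27.9 0.0155 20.6
stop
```

View pics/s6.png

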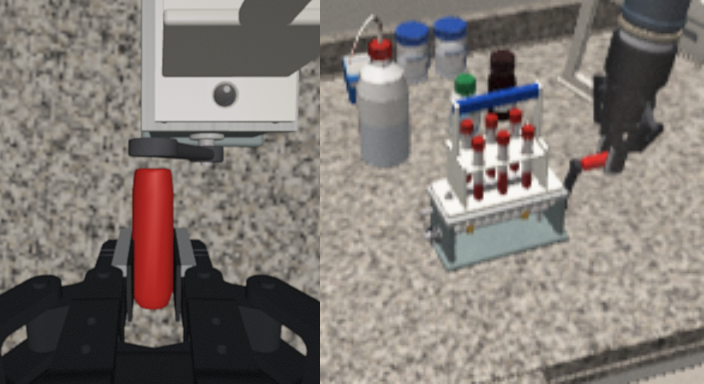

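The lever is partly up and still held, with the handle red at (153,240) and the arm end at (213,152). The carrier is seated and upright. I'll measure where the handle sits against the pads before going on.

Run:
```python
from h import *
s=sense(); f=s["wrist_force"]; print("F",(M.T@f[:2]).round(1),f[2].round(1),s["ft_torque"].round(2),s["time_s"])
a=shot("wrist"); P=cloud(a[1],*a[2:]); h=cv2.cvtColor(a[0],cv2.COLOR_RGB2HSV)
red=(cv2.inRange(h,(0,150,60),(8,255,255))>0)&(P[...,2]>.06)
A=P[red]; st=(A[:,:2]-seat)@M; y=st[:,1]
for lo,hi in((-.155,-.12),(-.12,-.11),(-.11,-.095)):
    m=(y>lo)&(y<hi); 
    if m.sum()>5: print(lo,m.sum(),"x mid",np.percentile(st[m,0],[2,98]).round(4),"ztop",np.percentile(A[m,2],98).round(4))
R=s["tcp_rot"]; g=s["position"]+.006*R[:,2]; print("grasp pt stand",((g[:2]-seat)@M).round(4),g[2].round(4)); print((R.T@Rl()).round(3))
# aluminium deck edge check
```

```text
F [-20.6  -4.8] 27.5 [1.05 4.8  0.94] 20.7583
-0.155 2975 x mid [-0.0398 -0.0248] ztop 0.1182
-0.12 1035 x mid [-0.0402 -0.0249] ztop 0.1182
-0.11 1359 x mid [-0.0398 -0.0253] ztop 0.1181
grasp pt stand [-0.0337 -0.1351] 0.1124
[[ 1.     0.    -0.002]
 [-0.     1.     0.015]
 [ 0.002 -0.015  1.   ]]
```

Handle is on its circle (about 0.92 rad), and the force is only internal: it sticks in the pinch rather than turning. I'll loosen to a loose fork, push it upright with the rear finger, then re-grip.

```bash
cat >> h.py <<'E'
def handle():
    s=sense(); f=s["wrist_force"]
    a=shot("wrist"); P=cloud(a[1],*a[2:]); h=cv2.cvtColor(a[0],cv2.COLOR_RGB2HSV)
    red=(cv2.inRange(h,(0,150,60),(8,255,255))>0)&(P[...,2]>.04)
    A=P[red]; st=(A[:,:2]-seat)@M; m=(st[:,1]>-.155)&(st[:,1]<-.09)&(abs(st[:,0])<.12)
    x=np.percentile(st[m,0],[2,98]).mean(); z=np.percentile(A[m,2],98)-.0085
    g=s["position"]+.006*s["tcp_rot"][:,2]
    print("handle x,z",x.round(4),z.round(4),"th",(np.arctan2(z-.03,-x)-np.radians(15)).round(3),"r",np.hypot(x,z-.03).round(4),"grasp",((g[:2]-seat)@M).round(4),g[2].round(4),"F",(M.T@f[:2]).round(1),round(f[2],1),"gap",round(s["finger_gap"],4),"t",round(s["time_s"],1))
    return a
E
python3 - <<'E'
from h import *
command_gripper(.022); handle()
for t in(1.1,1.22,1.31):
    p=lever_tcp(t,yo=-.135)+[0,0,.001]; p[:2]+=M@[.002,0]
    move_l(p,feed=.04); handle()
E
```

```text
handle x,z -0.0293 0.111 th 0.962 r 0.0861 grasp [-0.028  -0.1349] 0.1117 F [-5.7 -1. ] 3.9 gap 0.0216 t 21.1
handle x,z -0.0162 0.1144 th 1.119 r 0.086 grasp [-0.0151 -0.1348] 0.1147 F [-2.3 -0.4] 2.2 gap 0.0222 t 21.6
handle x,z -0.0061 0.1157 th 1.237 r 0.0859 grasp [-0.0051 -0.1349] 0.1157 F [-1.4  0.1] 2.0 gap 0.0224 t 22.0
handle x,z 0.0016 0.1158 th 1.328 r 0.0858 grasp [ 0.0026 -0.135 ] 0.116 F [-1.1  0.6] 2.0 gap 0.0219 t 22.4
```

Run:
```python
from h import *
p=lever_tcp(1.31,yo=-.135)+[0,0,.001]; p[:2]+=M@[.0005,0]
move_l(p,feed=.03); command_gripper(0.0,40); sleep(.5); a=handle(); b=shot("scene")
r=cv2.resize(b[0][130:290,200:360],(384,384),interpolation=cv2.INTER_CUBIC)
save("s7.png",np.hstack([a[0][:,100:420],r]))
```

```text
handle x,z 0.002 0.1158 th 1.332 r 0.0858 grasp [ 0.0004 -0.135 ] 0.116 F [-4.8  0.5] 3.4 gap 0.0157 t 23.4
```

View pics/s7.png

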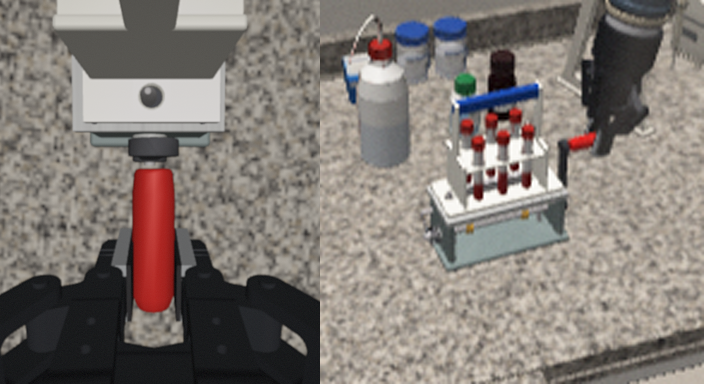

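The lever is upright: the arm end at (154,147) lies over the pivot and on the carrier's centre line. The carrier is seated on its pegs, and the handle is gripped at 1.31–1.33 rad.

```bash
python3 -c "
from rig import *
print(finish_job())"
```

```text
the job is handed in; nothing more can be done
None
```

The job is handed in at about 23 s of the 58 s: the tube carrier is fully down on both pegs and released, and the cam lever is upright (about 1.31–1.33 rad by camera) with the gripper still holding the handle.

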